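Lower the drying rail, hang the slide carriers on it, and wind it up

TASK

Load the slide-drying lift: flip the ratchet pawl up and right over backward so that it lies clear of the toothed wheel, crank the wheel backward until the rail is all the way down, then flip the pawl forward again so that it lies on the teeth. Hang every slide carrier that stands on the bench astride the lowered rail, and then, with the pawl still in, crank the rail with all the carriers fully up to the top. Leave the bottle, the jar and the tube rack where they are.

Things in the scene. Friction and masses are not known exactly. Their poses are not given: they have to be found in the camera images.
- stand: drying lift, fixed. Origin on the bench, x away from the robot (yaw within 0.12 rad), z up. Columns 16 mm thick, 295 high at x 0, y -70 and +310 mm; a bar (the rail) runs between them along y. White gearbox 150 x 150, 60 high, centred at x -100, y -190, carries a flat toothed wheel 140 across (tooth tops 83 above the bench), a crank above it, a pawl on its -y side. Base plates up to 30 high
- crank (a joint): turn of wheel and crank, rad: 0 = rail at bottom stop, 5.2 = top stop; grows counter-clockwise from above (winding up), 20 mm of rail per rad. Starts at 4.6-5.1. Friction holds the rail where it is left, pawl in or out; turning takes 4 to 10 N at the knob. 10 teeth (0.63 rad): with the pawl down it turns only upward (the pawl rides over the teeth by itself), backward it blocks within one tooth
- crank_axis (a point): point on the crank's upright axis, 155 mm above the bench. The crank arm points in the direction 2.21 rad + joint crank, counter-clockwise from the stand's x axis
- crank_knob (a point): grip point of the crank knob: an upright black cylinder 24 mm across, 132 to 178 mm above the bench, that spins freely on the end of the crank arm, 60 mm from the axis. The point is on its axis, 158 mm above the bench. The crank arm beneath it lies between 121 and 131 mm
- pawl (a joint): swing of the pawl about a level hinge along the stand's y, rad: 0 to 0.16 = lying on the teeth, engaged; 2.6 = thrown right over towards the robot (-x), clear of the wheel, at its stop. Moved by gravity alone: let go past upright (over 1.7) it falls back and stays there; let go below 1.2 it falls onto the teeth
- pawl_hinge (a point): point on the pawl's hinge axis, in line (along y) with the point pawl_bar; 85 mm above the bench, at x -168 mm in the stand's frame
- pawl_bar (a point): middle of the pawl's lift bar: a round bar 12 mm across along the stand's y, standing out sideways (-y) from the pawl's end beyond the wheel's edge, free 25 mm to either side of this point and clear below. The point is 56 mm from the hinge axis; at joint pawl = 0 it is 55 mm to +x of it and 10 mm above it
- rail_mid (a point): middle of the rail's axis: a steel bar 14 mm across along y, free over 165 mm to either side of this point; it rises and sinks with the crank: 150 mm above the bench at crank 0, 254 mm at 5.2. Axes as the stand's
- carrier1: slide carrier: steel saddle like a steep-roofed tent, open at both ends and below, 68 x 56 x 134 mm, 0.10-0.21 kg, heavy foot bars. Two legs 75 high, 50 wide (y), 48 apart inside; 45-degree roof, ridge along y, its underside 98 above the feet. On the ridge a grip tab 10 thick (x), 40 long (y), 100 to 134 above the feet. Origin: centre between the feet; x across the ridge, z up.
- carrier2: slide carrier like carrier1. Front and back are alike (yaw + pi is the same). Hung properly, the bar lies up inside the ridge and the origin is 88 mm straight below the bar's axis. Between 2 and 4 carriers are present; an absent one is None from the start
- carrier3: slide carrier like carrier1; may be absent (None from the start)
- carrier4: slide carrier like carrier1; may be absent (None from the start)
- diluent: white bottle 70 mm across, 170 mm high, standing on the bench; leave it alone. Origin under its base
- jar: amber jar 60 mm across, 80 mm high; leave it alone. Origin under its base
- tube_rack: white rack 70 x 160 x 58 mm with a row of capped tubes, 111 mm high in all; leave it alone. Origin under its centre

How it is judged:
On the way, in this order (a step that is already met when the one before it is completed fails the run):
1. the pawl is thrown over clear of the teeth while the rail is still up (value of joint pawl above 1.8 rad and value of joint crank above 3.6 rad), for 0.2 s.
2. the rail is cranked down to the bottom (value of joint crank below 0.3 rad), for 0.2 s.
3. the pawl lies in the teeth again, the rail still down (value of joint pawl below 0.3 rad and value of joint crank below 0.7 rad), for 0.2 s.
4. all the carriers hang astride the lowered rail, pawl in (x of carrier1 in the frame of rail_mid between -0.03 and 0.03 m and z of carrier1 in the frame of rail_mid between -0.1 and -0.076 m and y of carrier1 in the frame of rail_mid between -0.15 and 0.15 m and angle between each of carrier1, carrier2, carrier3, carrier4's own z axis and vertical below 0.3 rad and angle between the y axis of each of carrier1, carrier2, carrier3, carrier4 and the y axis of rail_mid, either way round below 0.35 rad and x of carrier2 in the frame of rail_mid between -0.03 and 0.03 m and z of carrier2 in the frame of rail_mid between -0.1 and -0.076 m and y of carrier2 in the frame of rail_mid between -0.15 and 0.15 m and x of carrier3 in the frame of rail_mid between -0.03 and 0.03 m and z of carrier3 in the frame of rail_mid between -0.1 and -0.076 m and y of carrier3 in the frame of rail_mid between -0.15 and 0.15 m and x of carrier4 in the frame of rail_mid between -0.03 and 0.03 m and z of carrier4 in the frame of rail_mid between -0.1 and -0.076 m and y of carrier4 in the frame of rail_mid between -0.15 and 0.15 m and value of joint crank below 1 rad and value of joint pawl below 0.3 rad), for 0.3 s.
5. the rail is wound up to the top (value of joint crank above 4.9 rad), for 0.1 s.
At the end, for the whole second after the job is handed in: crank over 4.4 rad (after 4.9; it may settle back a tooth), pawl under 0.3 rad, every present carrier at rest astride the rail: origin 76 to 100 mm below the bar axis, within 30 mm of it sideways, within 0.3 rad of upright, ridge within 0.35 rad of the bar (x of carrier1 in the frame of rail_mid between -0.03 and 0.03 m and z of carrier1 in the frame of rail_mid between -0.1 and -0.076 m and y of carrier1 in the frame of rail_mid between -0.15 and 0.15 m and angle between each of carrier1, carrier2, carrier3, carrier4's own z axis and vertical below 0.3 rad and angle between the y axis of each of carrier1, carrier2, carrier3, carrier4 and the y axis of rail_mid, either way round below 0.35 rad and x of carrier2 in the frame of rail_mid between -0.03 and 0.03 m and z of carrier2 in the frame of rail_mid between -0.1 and -0.076 m and y of carrier2 in the frame of rail_mid between -0.15 and 0.15 m and x of carrier3 in the frame of rail_mid between -0.03 and 0.03 m and z of carrier3 in the frame of rail_mid between -0.1 and -0.076 m and y of carrier3 in the frame of rail_mid between -0.15 and 0.15 m and x of carrier4 in the frame of rail_mid between -0.03 and 0.03 m and z of carrier4 in the frame of rail_mid between -0.1 and -0.076 m and y of carrier4 in the frame of rail_mid between -0.15 and 0.15 m and value of joint crank above 4.4 rad and value of joint pawl below 0.3 rad and linear speed of each of carrier1, carrier2, carrier3, carrier4 below 0.03 m/s); the robot touches nothing.
It fails at once if the pawl is lifted again while the loaded rail is above the bottom (value of joint pawl above 0.8 rad and value of joint crank above 1 rad and ((height (world z) of carrier1 above 0.05 m and horizontal distance between carrier1 and rail_mid below 0.15 m and contact force between carrier1 and rail above 0.1 N) or (height (world z) of carrier2 above 0.05 m and horizontal distance between carrier2 and rail_mid below 0.15 m and contact force between carrier2 and rail above 0.1 N) or (height (world z) of carrier3 above 0.05 m and horizontal distance between carrier3 and rail_mid below 0.15 m and contact force between carrier3 and rail above 0.1 N) or (height (world z) of carrier4 above 0.05 m and horizontal distance between carrier4 and rail_mid below 0.15 m and contact force between carrier4 and rail above 0.1 N))).
It fails at once if the bottle, the jar or the tube rack is shifted or knocked over (distance of any of diluent, jar, tube_rack from where it was at the start of the episode above 0.04 m or angle between any of diluent, jar, tube_rack's own z axis and vertical above 0.5 rad).
Of carrier1, carrier2, carrier3, carrier4 only 2 to 4 are there at a start; the rules pass over those that are not, and their reading is None.
At some moment in a run one of carrier1, carrier2, carrier3, carrier4 may be knocked a few centimetres aside while the robot is not near it.
It also fails if it takes over 210 s, if anything falls off the work surface, if the arm or the gripper's body presses on something with over 40 N, if the wrist force passes 120 N, or if a joint passes its speed limit or range.

ROBOT

A 7-joint arm with a two-finger parallel gripper is mounted at the origin on the work surface. World frame = base frame: x ahead of the robot, y to its left, z up, the work surface at z = 0. Lengths are in m, angles in rad, forces in N, time in s.
With the tool pointing down it reaches from about 0.425 to 1.025 m from the base axis. Payload 9.4 kg.
Tool frame: the origin (TCP) lies on the centre line of the jaws, within the pads' length; the fingertips stand 11 mm ahead of it and the grasp point (between the pads) lies 8 mm behind it; z points along the fingers, y is the line along which they close (so a half turn about z gives the same grasp; the last joint's range is limited). The gripper opens to 85 mm and grips with 20 to 120 N. Pads are 22 mm wide; open, the fingers measure 114 mm over their backs; the gripper's body (76 mm by 85 mm) begins 54 mm behind the grasp point. The pads swing forward as they close: fully open they stand 13 mm farther back than shut.
Start: joints at [1.259, 0.599, -0.003, 1.599, 0.002, 0.943, -0.08], TCP at [0.169, -0.705, 0.242] pointing down, gripper open.
Joint ranges: [-2.57, 2.57], [-0.35, 1.97], [-1.29, 1.29], [0.11, 2.56], [-1.05, 4.19], [0.11, 1.86], [-2.63, 2.63]. Speed limits (rad/s): [2.22, 2.22, 3.01, 3.01, 3.14, 3.14, 3.14].

INTERFACE

Orientations are given as a unit quaternion [x, y, z, w].
In Python, from plant import robot gives the robot as it stands.
- The arm moves only by the tool carry_out, never from a script. Its argument "motion" is a list of rows, each a list of 3 entries, a list of its own where there are three numbers: the opening, from 0 (shut) to 1 (fully open), then the shift along the world's x, y, z in mm, then the turn about the world's z in rad. In form: [[claw, [x, y, z], yaw], ...]. A call has 1 to 20 rows; each row is the pose to reach, as a shift and turn from the pose commanded when the call began; what a row does not reach only later rows make up. A row lasts 1/10 s, in which the tool goes at most 50 mm and 8.59 degrees, less where a joint would pass 70% of its speed; a pose out of reach is approached as far as the arm can. A call with a gripper value outside its range is refused whole. The fingers move at their own pace and stop on an object; the grip force is fixed at half the most. Time passes only in rows, so rows that repeat a pose let the fingers close. It gives the time, the measured TCP pose, the force, the opening and the grip force at its end, in the units of the state.
- robot.sense(): the state, without advancing time (a new reading comes with each control period).
- robot.read_camera(name): name is "scene" or "top"; returns a dict with "pixels" (420x560x3 uint8, blue, green, red), "range_z" (420x560 float32, m along the optical axis (not along the pixel's ray), 0 where there is no reading), "fovy" (degrees; the focal length in pixels is half the picture's height over the tangent of half this angle, whatever the lens; pixels are square), "cx", "cy" (the principal point, pixels), "rvec" (rotation vector, rad) and "tvec" (3), from world to camera coordinates, as OpenCV has them. Camera axes: x right, y down, z forward; pixel columns grow to the right and rows downward; lengths in m; the calibration is good to about 2 mm. A picture is of the moment at which its call begins.
- robot.sign_off(): hands the job in; it is judged then, once.
The state is a dict: "time_s": time; "q": joint angles; "dq": joint speeds; "joint_efforts": joint torques, N m; "ee_pos": TCP position; "eef_rot": TCP orientation; "ft_force": force on the tool from outside, world axes, zero at the start; "wrist_torque": the same for the moment, N m; "gripper_width": opening from 0.0 (shut) to 1.0 (fully open); "grip_force": force on a finger pad.
Only numpy, scipy, OpenCV 4.12 (cv2) and the standard library are available. Lean on these libraries where they do the work, as an engineer would, in place of code of your own. Each camera call takes 0.05 s, during which the arm holds its last target. There are 200 camera calls.

## Working session

There is one attempt and no reset: what is moved stays moved. The work goes in short steps, Python scripts to look and compute and a tool call to move; the robot and the scene stay as the last step left them, time stands still between calls to the robot, and variables do not carry over. Pictures are saved under pics/ and viewed, at most 14 in all, crops included, and the job is handed in when it is done.

Besides the shell and the picture viewer there is one more tool, called after "Call:" as name(argument=value, ...), one argument or row to a line, values as JSON. carry_out: Moves the arm, as the interface text tells. Its arguments: {"type":"object","properties":{"motion":{"type":"array","items":{"type":"array"}}},"required":["motion"]}

```bash
ls; mkdir -p pics
cat > h.py <<'E'
import numpy as np, cv2
from plant import robot
def cam(n):
    d=robot.read_camera(n); im=np.array(d["pixels"]); h=im.shape[0]
    f=h/2/np.tan(np.radians(d["fovy"])/2); R=cv2.Rodrigues(np.array(d["rvec"],float))[0]
    Z=np.array(d["range_z"]); v,u=np.mgrid[:h,:im.shape[1]]
    c=np.stack([(u-d["cx"])/f*Z,(v-d["cy"])/f*Z,Z],-1)
    W=(c-np.array(d["tvec"]).ravel())@R
    W[Z==0]=np.nan
    return im,W,d
def ray(d,u,v,z):
    f=210/np.tan(np.radians(d["fovy"])/2); R=cv2.Rodrigues(np.array(d["rvec"],float))[0]
    t=np.array(d["tvec"]).ravel(); o=-R.T@t; r=R.T@np.array([(u-d["cx"])/f,(v-d["cy"])/f,1])
    return o+r*(z-o[2])/r[2]
E
python3 - <<'E'
from h import *
for n in("scene","top"):
    im,W,d=cam(n); cv2.imwrite(f"pics/{n}0.png",cv2.resize(im,(784,588),interpolation=cv2.INTER_CUBIC)); np.savez(f"{n}0.npz",im=im,W=W)
    R=cv2.Rodrigues(np.array(d["rvec"],float))[0]; print(n,-R.T@np.ravel(d["tvec"]),d["fovy"],d["cx"],d["cy"])
s=robot.sense(); print({k:np.round(v,3) for k,v in s.items()})
E
```

```text
pics
scene [ 1.31574018 -0.57842671  0.79284293] 44.42090738771654 278.0085670410311 214.0023679590783
top [0.46396471 0.06478354 1.1015544 ] 55.9313913459718 279.8685033581512 206.66632695741276
{'time_s': np.float64(0.1), 'q': array([ 1.259,  0.6  , -0.003,  1.6  ,  0.002,  0.943, -0.08 ]), 'dq': array([-0.001, -0.003, -0.   , -0.002, -0.001,  0.001,  0.001]), 'joint_efforts': array([ 5.0000e-03, -7.7799e+01,  1.5700e+00, -2.5862e+01,  1.3000e-02,
        6.0000e-03,  0.0000e+00]), 'ee_pos': array([ 0.169, -0.705,  0.241]), 'eef_rot': array([ 0.993,  0.117, -0.   , -0.001]), 'ft_force': array([-0.389,  0.011, -0.034]), 'wrist_torque': array([-0.001,  0.079, -0.011]), 'grip_force': np.float64(0.0), 'gripper_width': np.float64(0.999)}
```

View pics/scene0.png

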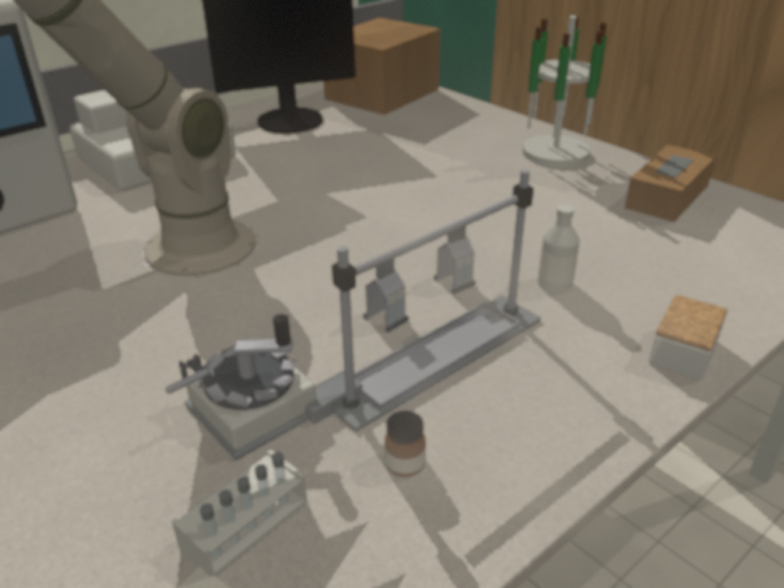

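View pics/top0.png

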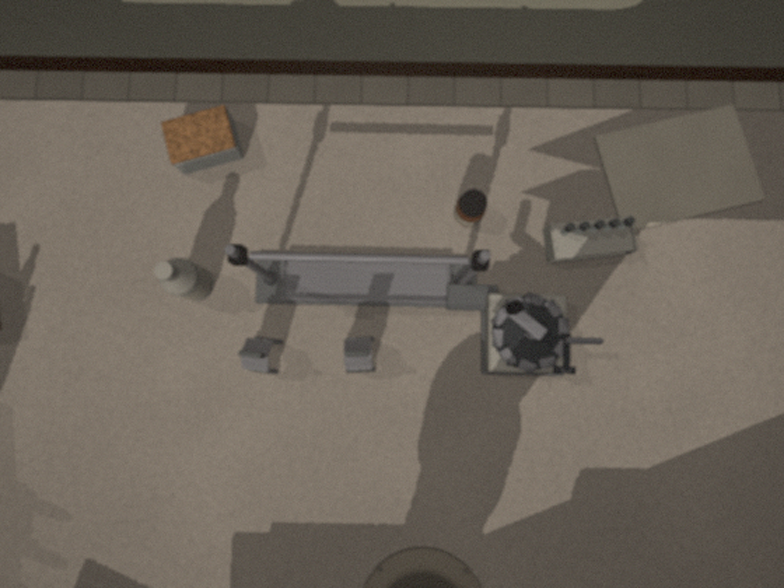

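The pictures show two carriers near top-picture (260,352) and (359,352), the lift with column tops at (237,254) and (480,260), the gearbox around (530,335), and the lift bar at (585,341). Next I'll measure them.

```bash
cat > m.py <<'E'
from h import *
def cl(W,zl,zh,box,name,minn=8):
    m=(W[...,2]>zl)&(W[...,2]<zh)&(W[...,0]>box[0])&(W[...,0]<box[1])&(W[...,1]>box[2])&(W[...,1]<box[3])
    n,l,s,_=cv2.connectedComponentsWithStats(m.astype(np.uint8),connectivity=8)
    for i in range(1,n):
        if s[i,4]>=minn:
            P=W[l==i]; a=np.linalg.eigh(np.cov(P[:,:2].T)) ; v=a[1][:,1]
            print(name,"n",len(P),"px",s[i,:4],"med",np.round(np.median(P,0),4),"mid",np.round((P.min(0)+P.max(0))/2,4),"ext",np.round(np.ptp(P,0),3),"ang",round(np.degrees(np.arctan2(v[1],v[0])),1))
E
python3 - <<'E'
from m import *
W=np.load("top0.npz")["W"]; S=np.load("scene0.npz")["W"]
for n,w in(("top",W),("scn",S)):
    b=(0.3,0.9,-0.5,0.5)
    cl(w,.27,.31,b,n+" col"); cl(w,.235,.268,b,n+" rail"); cl(w,.165,.185,(.3,.6,-.4,0),n+" knob",4)
    cl(w,.105,.14,(.3,.48,-.1,.4),n+" tab")
    cl(w,.088,.106,(.3,.6,-.4,-.1),n+" pawl",4)
    cl(w,.05,.066,(.3,.6,-.4,-.1),n+" box",20)
    cl(w,.12,.137,(.3,.6,-.4,-.05),n+" arm",4)
    cl(w,.05,.25,(.3,.9,-.4,.5),n+" all",30)
E
```

```text
top col n 71 px [160 175  10   9] med [0.6258 0.3065 0.293 ] mid [0.6263 0.3076 0.2843] ext [0.014 0.016 0.026] ang 66.4
top col n 62 px [341 178   9  10] med [ 0.6233 -0.0695  0.2934] mid [ 0.6248 -0.0708  0.2842] ext [0.016 0.015 0.027] ang 140.2
top rail n 150 px [162 174  15  16] med [0.6213 0.3    0.2644] mid [0.6267 0.3077 0.2516] ext [0.029 0.023 0.032] ang 159.8
top rail n 995 px [178 179 156  10] med [0.6248 0.1178 0.2547] mid [0.6259 0.1188 0.2538] ext [0.016 0.338 0.015] ang 89.6
top rail n 115 px [337 178  13  16] med [ 0.6164 -0.0655  0.2647] mid [ 0.6241 -0.071   0.2517] ext [0.029 0.024 0.033] ang -149.5
top knob n 89 px [363 214  11  10] med [ 0.5615 -0.1423  0.1775] mid [ 0.5607 -0.1432  0.1736] ext [0.022 0.022 0.016] ang 96.7
top tab n 72 px [170 251  19   5] med [0.4739 0.3074 0.1326] mid [0.474  0.3118 0.1214] ext [0.01  0.039 0.033] ang 85.0
top tab n 45 px [246 252  17   3] med [0.4767 0.1286 0.1331] mid [0.4766 0.1263 0.1246] ext [0.005 0.039 0.025] ang 93.2
top pawl n 9 px [375 236   5   6] med [ 0.5194 -0.1787  0.0999] mid [ 0.5185 -0.182   0.0992] ext [0.01
[... 3503 characters left out ...]
.114 ] mid [0.5459 0.1239 0.15  ] ext [0.2   0.423 0.2  ] ang 101.3
scn all n 939 px [386 147  29  47] med [0.628  0.4383 0.1031] mid [0.6185 0.4475 0.1101] ext [0.069 0.062 0.12 ] ang -145.5
scn all n 568 px [468 211  37  35] med [0.8819 0.4427 0.069 ] mid [0.8715 0.4368 0.0616] ext [0.057 0.126 0.023] ang 99.4
scn all n 4113 px [119 225 107  84] med [ 0.5478 -0.2031  0.0734] mid [ 0.5271 -0.2174  0.1138] ext [0.152 0.199 0.128] ang 57.2
scn all n 695 px [276 294  29  30] med [ 0.7786 -0.0941  0.0762] mid [ 0.7712 -0.0891  0.0658] ext [0.056 0.056 0.032] ang 158.6
scn all n 2265 px [128 322  90  74] med [ 0.7296 -0.327   0.0532] mid [ 0.713  -0.319   0.0748] ext [0.09  0.162 0.05 ] ang 95.8
```

Run:
```python
import numpy as np,cv2
im=np.load("top0.npz")["im"]; a=im[205:285,330:440]
s=np.load("scene0.npz")["im"][215:325,110:220]
cv2.imwrite("pics/c1.png",np.hstack([cv2.resize(a,None,fx=4,fy=4,interpolation=2),np.pad(cv2.resize(s,(320,320),interpolation=2),((0,0),(0,0),(0,0)))]))
```

```text
(no output)
```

View pics/c1.png

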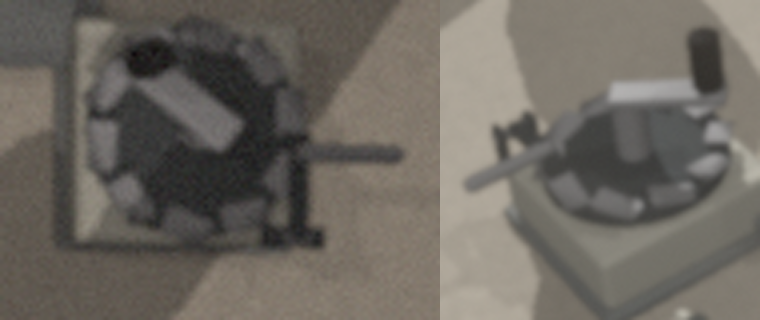

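Stand: origin about (0.626, -0.001), yaw about 0. Crank is near 5.01 rad, with its axis at (0.526, -0.1915). The pawl bar is about (0.511, -0.287, 0.098). First I'll go above the pawl bar with the jaws closing along x.

Call:
carry_out(
  motion=[
    [0.5, [342, 415, 0], 1.336],
    [0.5, [342, 415, 0], 1.336],
    [0.5, [342, 415, 0], 1.336],
    [0.5, [342, 415, 0], 1.336],
    [0.5, [342, 415, 0], 1.336],
    [0.5, [342, 415, 0], 1.336],
    [0.5, [342, 415, 0], 1.336],
    [0.5, [342, 415, 0], 1.336],
    [0.5, [342, 415, 0], 1.336],
    [0.5, [342, 415, 0], 1.336],
    [0.5, [342, 415, 0], 1.336],
    [0.5, [342, 415, 0], 1.336],
    [0.5, [342, 415, 0], 1.336],
    [0.5, [342, 415, 0], 1.336],
    [0.5, [342, 415, 0], 1.336],
    [0.5, [342, 415, 0], 1.336],
    [0.5, [342, 415, 0], 1.336],
  ],
)

```text
time_s: 1.8
ee_pos: [0.5101, -0.2909, 0.2423]
eef_rot: [0.708, 0.707, -0.0, 0.0]
ft_force: [0.0, 0.3, -0.2]
gripper_width: 0.501
grip_force: 0.0
```

Call:
carry_out(
  motion=[
    [0.5, [0, 0, -50], 0],
    [0.5, [0, 0, -100], 0],
    [0.5, [0, 0, -140], 0],
    [0.5, [0, 0, -152], 0],
    [0.5, [0, 0, -152], 0],
    [0, [0, 0, -152], 0],
    [0, [0, 0, -152], 0],
    [0, [0, 0, -152], 0],
    [0, [0, 0, -152], 0],
    [0, [0, 0, -152], 0],
    [0, [0, 0, -152], 0],
  ],
)

```text
time_s: 2.9
ee_pos: [0.5079, -0.2907, 0.0921]
eef_rot: [0.708, 0.707, -0.002, -0.001]
ft_force: [-9.7, 1.0, 7.1]
gripper_width: 0.118
grip_force: 58.4
```

Call:
carry_out(
  motion=[
    [0, [-4, 0, 10], 0],
    [0, [-10, 0, 20], 0],
    [0, [-17, 0, 28], 0],
    [0, [-26, 0, 35], 0],
    [0, [-36, 0, 40], 0],
    [0, [-47, 0, 42], 0],
    [0, [-58, 0, 42], 0],
    [0, [-69, 0, 41], 0],
    [0, [-80, 0, 37], 0],
    [0, [-89, 0, 31], 0],
    [0, [-97, 0, 23], 0],
    [0, [-97, 0, 23], 0],
  ],
)

```text
time_s: 4.1
ee_pos: [0.4132, -0.29, 0.1135]
eef_rot: [0.707, 0.707, 0.0, 0.0]
ft_force: [0.4, -0.3, -2.1]
gripper_width: 0.115
grip_force: 67.4
```

Call:
carry_out(
  motion=[
    [0.4, [0, 0, 0], 0],
    [0.4, [0, 0, 0], 0],
    [0.4, [0, 0, 0], 0],
    [0.4, [0, 0, 45], 0],
    [0.5, [0, 0, 90], 0],
    [0.6, [0, 0, 130], 0],
    [0.6, [50, 50, 130], 0],
    [0.6, [100, 100, 130], 0],
    [0.6, [148, 147, 130], 0],
    [0.6, [148, 147, 130], 0],
    [0.6, [148, 147, 130], 0],
  ],
)

```text
time_s: 5.2
ee_pos: [0.5659, -0.1371, 0.2439]
eef_rot: [0.705, 0.71, 0.002, 0.0]
ft_force: [-0.1, 0.2, -0.4]
gripper_width: 0.6
grip_force: 0.0
```

Run:
```python
from m import *
for n in("top","scene"):
    im,W,d=cam(n); cl(W,.165,.185,(.3,.7,-.4,0.05),n+" knob",4); cl(W,.09,.125,(.3,.5,-.4,-.2),n+" pawl",4)
    if n=="scene": cv2.imwrite("pics/s1.png",cv2.resize(im[150:340,60:320],None,fx=3,fy=3))
```

```text
top knob n 12 px [334 191   6   5] med [ 0.6191 -0.0663  0.1774] mid [ 0.6219 -0.069   0.1757] ext [0.01  0.01  0.018] ang 51.3
top knob n 68 px [363 214   9  10] med [ 0.5608 -0.1398  0.1772] mid [ 0.5609 -0.1402  0.1737] ext [0.022 0.017 0.017] ang -177.6
top pawl n 238 px [397 262  36  27] med [ 0.4085 -0.2539  0.1084] mid [ 0.4288 -0.2731  0.1075] ext [0.063 0.08  0.035] ang 52.9
top pawl n 18 px [407 262   4   5] med [ 0.4557 -0.2626  0.0928] mid [ 0.4557 -0.2624  0.0941] ext [0.01  0.007 0.008] ang 170.0
scene knob n 63 px [244 223   8  11] med [ 0.631  -0.0769  0.1745] mid [ 0.6282 -0.0738  0.175 ] ext [0.014 0.016 0.019] ang 61.4
scene knob n 97 px [195 225  12  10] med [ 0.5667 -0.1475  0.174 ] mid [ 0.5634 -0.1458  0.1714] ext [0.024 0.023 0.012] ang 96.8
scene pawl n 306 px [ 96 233  39  23] med [ 0.4102 -0.2588  0.1053] mid [ 0.4232 -0.2809  0.1074] ext [0.052 0.07  0.035] ang 70.5
scene pawl n 8 px [139 253   4   4] med [ 0.4606 -0.2399  0.0915] mid [ 0.4593 -0.2407  0.0913] ext [0.011 0.005 0.003] ang 169.5
scene pawl n 7 px [129 258   3   4] med [ 0.4592 -0.2659  0.0923] mid [ 0.4574 -0.2662  0.0919] ext [0.012 0.004 0.002] ang 170.9
```

View pics/s1.png

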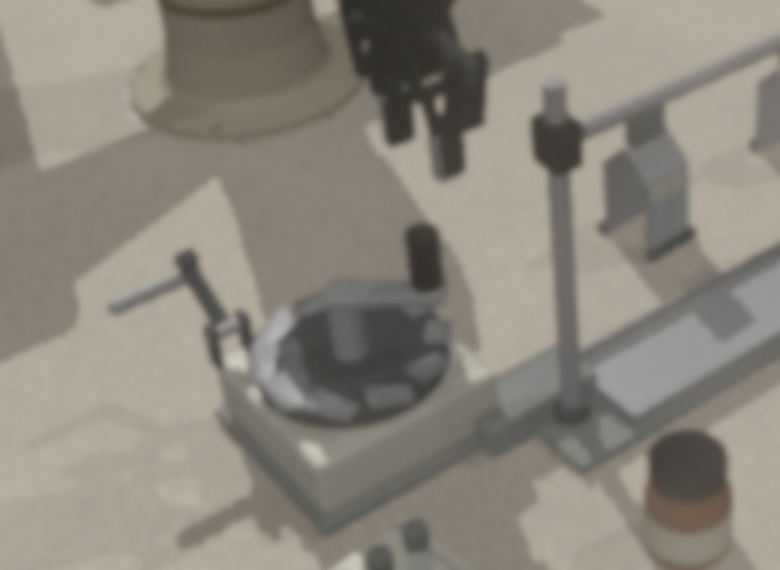

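The image shows the pawl thrown over backward, with its bar at crop pixel (150,285). The knob is at (422,258), under the jaws.

Call:
carry_out(
  motion=[
    [0.6, [0, 0, -40], 0],
    [0.6, [0, 0, -75], 0],
    [0.6, [0, 0, -90], 0],
    [0.6, [0, 0, -90], 0],
    [0, [0, 0, -90], 0],
    [0, [0, 0, -90], 0],
    [0, [0, 0, -90], 0],
    [0, [0, 0, -90], 0],
    [0, [0, 0, -90], 0],
  ],
)

```text
time_s: 6.2
ee_pos: [0.5616, -0.144, 0.1546]
eef_rot: [0.707, 0.707, -0.0, 0.001]
ft_force: [-2.8, -2.1, 7.7]
gripper_width: 0.261
grip_force: 58.7
```

Run:
```python
import numpy as np
f0=.935
for s in(np.arange(1,21)*.25,):
    print([[0,[int(round(60*(np.cos(f0-t)-np.cos(f0))*1)),int(round(60*(np.sin(f0-t)-np.sin(f0)))),0],0] for t in s])
```

```text
[[0, [11, -10, 0], 0], [0, [19, -23, 0], 0], [0, [23, -37, 0], 0], [0, [24, -52, 0], 0], [0, [21, -67, 0], 0], [0, [15, -80, 0], 0], [0, [6, -92, 0], 0], [0, [-7, -101, 0], 0], [0, [-20, -106, 0], 0], [0, [-35, -108, 0], 0], [0, [-50, -106, 0], 0], [0, [-64, -101, 0], 0], [0, [-76, -92, 0], 0], [0, [-86, -81, 0], 0], [0, [-92, -68, 0], 0], [0, [-95, -53, 0], 0], [0, [-95, -38, 0], 0], [0, [-90, -24, 0], 0], [0, [-83, -11, 0], 0], [0, [-72, 0, 0], 0]]
```

Call:
carry_out(
  motion=[
    [0, [11, -10, 0], 0],
    [0, [19, -23, 0], 0],
    [0, [23, -37, 0], 0],
    [0, [24, -52, 0], 0],
    [0, [21, -67, 0], 0],
    [0, [15, -80, 0], 0],
    [0, [6, -92, 0], 0],
    [0, [-7, -101, 0], 0],
  ],
)

```text
time_s: 7.0
ee_pos: [0.555, -0.2412, 0.1546]
eef_rot: [0.706, 0.708, 0.002, -0.001]
ft_force: [-1.5, 12.7, 5.6]
gripper_width: 0.267
grip_force: 59.4
```

Call:
carry_out(
  motion=[
    [0, [-13, -5, 0], 0],
    [0, [-28, -7, 0], 0],
    [0, [-43, -5, 0], 0],
    [0, [-57, 0, 0], 0],
    [0, [-69, 9, 0], 0],
    [0, [-79, 20, 0], 0],
    [0, [-85, 33, 0], 0],
    [0, [-88, 48, 0], 0],
    [0, [-88, 63, 0], 0],
    [0, [-83, 77, 0], 0],
    [0, [-76, 90, 0], 0],
    [0, [-65, 101, 0], 0],
    [0, [-65, 101, 0], 0],
    [0, [-65, 101, 0], 0],
  ],
)

```text
time_s: 8.4
ee_pos: [0.4876, -0.1418, 0.1545]
eef_rot: [0.707, 0.708, -0.001, -0.001]
ft_force: [-10.3, 5.8, 17.2]
gripper_width: 0.264
grip_force: 61.6
```

Call:
carry_out(
  motion=[
    [0.6, [0, 0, 0], 0],
    [0.6, [0, 0, 0], 0],
    [0.6, [0, 0, 0], 0],
    [0.6, [0, 0, 45], 0],
    [0.5, [0, 0, 80], 0],
    [0.5, [-30, -48, 80], 0],
    [0.5, [-60, -98, 80], 0],
    [0.5, [-84, -148, 80], 0],
    [0.5, [-84, -148, 80], 0],
    [0.5, [-84, -148, 40], 0],
    [0.5, [-84, -148, 0], 0],
    [0.5, [-84, -148, -40], 0],
    [0.5, [-84, -148, -54], 0],
    [0.5, [-84, -148, -54], 0],
    [0, [-84, -148, -54], 0],
    [0, [-84, -148, -54], 0],
    [0, [-84, -148, -54], 0],
    [0, [-84, -148, -54], 0],
    [0, [-84, -148, -54], 0],
    [0, [-84, -148, -54], 0],
  ],
)

```text
time_s: 10.4
ee_pos: [0.402, -0.2915, 0.1003]
eef_rot: [0.708, 0.706, -0.002, -0.002]
ft_force: [-9.9, -0.0, 4.0]
gripper_width: 0.115
grip_force: 58.5
```

Call:
carry_out(
  motion=[
    [0, [2, 0, 10], 0],
    [0, [9, 0, 19], 0],
    [0, [17, 0, 26], 0],
    [0, [27, 0, 32], 0],
    [0, [38, 0, 35], 0],
    [0, [49, 0, 36], 0],
    [0, [60, 0, 35], 0],
    [0, [71, 0, 32], 0],
    [0, [81, 0, 27], 0],
    [0, [89, 0, 20], 0],
    [0, [96, 0, 11], 0],
    [0, [101, 0, 3], 0],
    [0.4, [101, 0, 3], 0],
    [0.5, [101, 0, 3], 0],
    [0.5, [101, 0, 3], 0],
    [0.5, [101, 0, 50], 0],
    [0.5, [101, 0, 95], 0],
    [0.7, [101, 0, 140], 0],
    [1, [51, 0, 150], 0],
    [1, [1, 0, 150], 0],
  ],
)

```text
time_s: 12.4
ee_pos: [0.4088, -0.2911, 0.2518]
eef_rot: [0.706, 0.708, 0.001, 0.003]
ft_force: [-0.5, -1.2, -0.6]
gripper_width: 0.979
grip_force: 0.0
```

Run:
```python
from m import *
for n in("top","scene"):
    im,W,d=cam(n); cl(W,.165,.185,(.3,.58,-.4,-.1),n+" knob",4); cl(W,.09,.125,(.4,.54,-.4,-.27),n+" pawl",4)
    cl(W,.127,.14,(.3,.58,-.05,.4),n+" tab",4); cl(W,.075,.14,(.3,.58,-.05,.4),n+" carr",20); cl(W,.14,.165,(.58,.68,-.02,.27),n+" rail",30)
    cv2.imwrite(f"pics/2{n}.png",cv2.resize(im,(784,588)))
```

```text
top knob n 87 px [363 245  11  10] med [ 0.4874 -0.141   0.1774] mid [ 0.4883 -0.1419  0.1744] ext [0.021 0.023 0.014] ang 95.2
top pawl n 73 px [412 240  18   6] med [ 0.5107 -0.2916  0.1015] mid [ 0.5101 -0.2914  0.1008] ext [0.012 0.042 0.011] ang 87.4
top tab n 68 px [170 250  17   6] med [0.4758 0.3112 0.1332] mid [0.4749 0.3118 0.1328] ext [0.012 0.038 0.011] ang 82.7
top tab n 69 px [246 250  17   5] med [0.4791 0.1284 0.1331] mid [0.479  0.1264 0.1331] ext [0.01  0.039 0.011] ang 96.0
top carr n 416 px [170 242  25  23] med [0.4752 0.3111 0.0893] mid [0.4746 0.3126 0.1068] ext [0.056 0.054 0.063] ang 163.9
top carr n 418 px [245 242  21  22] med [0.4788 0.1265 0.0891] mid [0.4788 0.127  0.1069] ext [0.054 0.052 0.064] ang -170.8
top rail n 683 px [196 188 120   8] med [0.6249 0.1235 0.155 ] mid [0.6259 0.1252 0.1546] ext [0.015 0.29  0.015] ang 89.6
scene knob n 92 px [177 210  12  10] med [ 0.4944 -0.1458  0.1737] mid [ 0.4908 -0.144   0.1714] ext [0.025 0.023 0.013] ang 49.3
scene pawl n 130 px [119 270  23  14] med [ 0.5153 -0.2934  0.0976] mid [ 0.5137 -0.2933  0.0968] ext [0.013 0.046 0.013] ang 89.7
scene tab n 39 px [320 158  14   6] med [0.4787 0.3102 0.1299] mid [0.4773 0.3091 0.1301] ext [0.016 0.04  0.006] ang 83.1
scene tab n 40 px [269 182  13   7] med [0.482  0.1223 0.1304] mid [0.4815 0.125  0.1298] ext [0.015 0.039 0.006] ang 95.5
scene carr n 355 px [313 158  26  28] med [0.4821 0.3068 0.0948] mid [0.4783 0.3081 0.1041] ext [0.054 0.057 0.058] ang 74.0
scene carr n 393 px [262 182  27  30] med [0.4861 0.1221 0.0941] mid [0.4844 0.125  0.1039] ext [0.051 0.054 0.058] ang 85.0
scene rail n 647 px [268 179  95  52] med [0.6314 0.1108 0.1518] mid [0.6284 0.1252 0.1488] ext [0.016 0.289 0.016] ang 89.7
```

View pics/2scene.png

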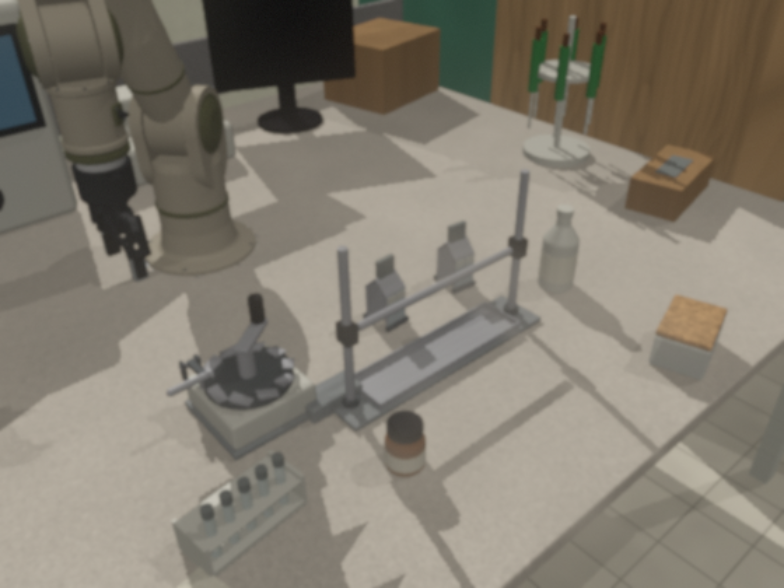

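The scene picture shows the pawl back on the teeth (bar at (190,380)) and the rail down. The carriers still stand at (385,295) and (455,260). I'll fetch carrier 2 at (0.480, 0.126).

Call:
carry_out(
  motion=[
    [1, [73, 417, 0], 0.09],
    [1, [73, 417, 0], 0.09],
    [1, [73, 417, 0], 0.09],
    [1, [73, 417, 0], 0.09],
    [1, [73, 417, 0], 0.09],
    [1, [73, 417, 0], 0.09],
    [1, [73, 417, 0], 0.09],
    [1, [73, 417, 0], 0.09],
    [1, [73, 417, 0], 0.09],
    [1, [73, 417, 0], 0.09],
    [1, [73, 417, 0], 0.09],
    [1, [73, 417, 0], 0.09],
    [1, [73, 417, 0], 0.09],
  ],
)

```text
time_s: 13.8
ee_pos: [0.4806, 0.1245, 0.2493]
eef_rot: [0.675, 0.737, -0.0, 0.0]
ft_force: [0.1, 0.2, 0.9]
gripper_width: 1.002
grip_force: 0.0
```

Run:
```python
from m import *
im,W,d=cam("scene"); cl(W,.127,.137,(.3,.58,-.05,.4),"tab",4); print(robot.sense()["ee_pos"])
```

```text
tab n 40 px [320 158  14   6] med [0.4792 0.3111 0.1299] mid [0.4778 0.3112 0.1311] ext [0.018 0.042 0.008] ang 82.5
tab n 45 px [269 182  13   8] med [0.482  0.1256 0.13  ] mid [0.4832 0.1255 0.1301] ext [0.013 0.04  0.006] ang 92.6
[0.48065885 0.124603   0.24936578]
```

Call:
carry_out(
  motion=[
    [1, [0, 0, -50], 0],
    [1, [0, 0, -100], 0],
    [1, [0, 0, -125], 0],
    [1, [0, 0, -131], 0],
    [1, [0, 0, -131], 0],
    [0, [0, 0, -131], 0],
    [0, [0, 0, -131], 0],
    [0, [0, 0, -131], 0],
    [0, [0, 0, -131], 0],
    [0, [0, 0, -131], 0],
    [0, [0, 0, -131], 0],
    [0, [0, 0, -131], 0],
    [0, [0, 0, -131], 0],
    [0, [0, 0, -90], 0],
    [0, [0, 0, -40], 0],
    [0, [0, 0, 10], 0],
    [0, [0, 0, 55], 0],
    [0, [0, 0, 55], -0.09],
    [0, [0, 0, 55], -0.09],
  ],
)

```text
time_s: 15.75
ee_pos: [0.4808, 0.1257, 0.3053]
eef_rot: [0.708, 0.706, 0.001, 0.001]
ft_force: [-0.8, 0.3, -2.1]
gripper_width: 0.107
grip_force: 60.2
```

Run:
```python
from m import *
for n in("top","scene"):
    im,W,d=cam(n); cl(W,.16,.31,(.38,.55,.05,.2),n+" c",20)
    cv2.imwrite(f"pics/3{n}.png",cv2.resize(im[60:340,100:400],None,fx=2,fy=2))
print(robot.sense()["ee_pos"])
```

```text
scene c n 1317 px [258 116  35  59] med [0.4978 0.1198 0.2381] mid [0.4837 0.1253 0.2464] ext [0.07  0.058 0.127] ang -168.5
[0.48001951 0.12550807 0.30350788]
```

View pics/3scene.png

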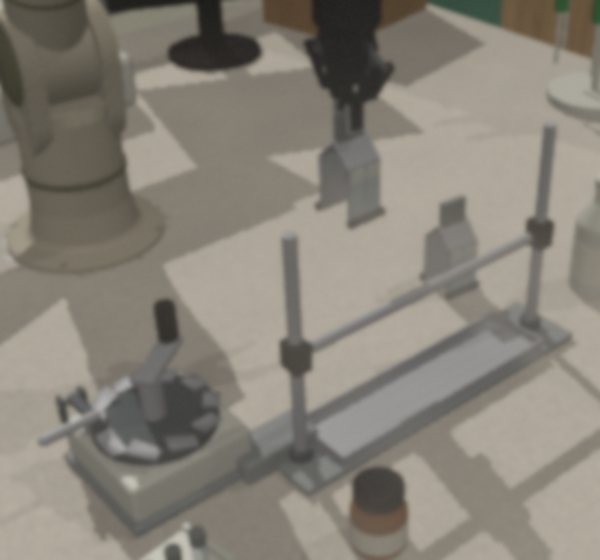

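The picture shows the carrier held upright at (350,170), with carrier 1 at (450,250). I'll hang this one on the rail.

Call:
carry_out(
  motion=[
    [0, [36, -19, 0], 0],
    [0, [73, -38, 0], 0],
    [0, [110, -57, 0], 0],
    [0, [146, -76, 0], 0],
    [0, [146, -76, 0], 0],
    [0, [146, -76, 0], 0],
    [0, [146, -76, 0], 0],
    [0, [146, -76, -30], 0],
    [0, [146, -76, -60], 0],
    [0, [146, -76, -85], 0],
    [0, [146, -76, -105], 0],
    [0, [146, -76, -115], 0],
    [0, [146, -76, -121], 0],
    [0, [146, -76, -121], 0],
    [0, [146, -76, -121], 0],
  ],
)

```text
time_s: 17.35
ee_pos: [0.627, 0.0502, 0.1842]
eef_rot: [0.707, 0.707, 0.001, 0.0]
ft_force: [-0.7, 0.0, -2.0]
gripper_width: 0.11
grip_force: 60.1
```

Run:
```python
from m import *
im,W,d=cam("scene")
cv2.imwrite(f"pics/4.png",cv2.resize(im[100:300,160:400],None,fx=3,fy=3)); cl(W,.127,.137,(.3,.58,.15,.4),"tab",4)
```

```text
tab n 35 px [320 158  14   7] med [0.4776 0.3078 0.1297] mid [0.4749 0.3106 0.1295] ext [0.015 0.042 0.004] ang 87.9
```

View pics/4.png

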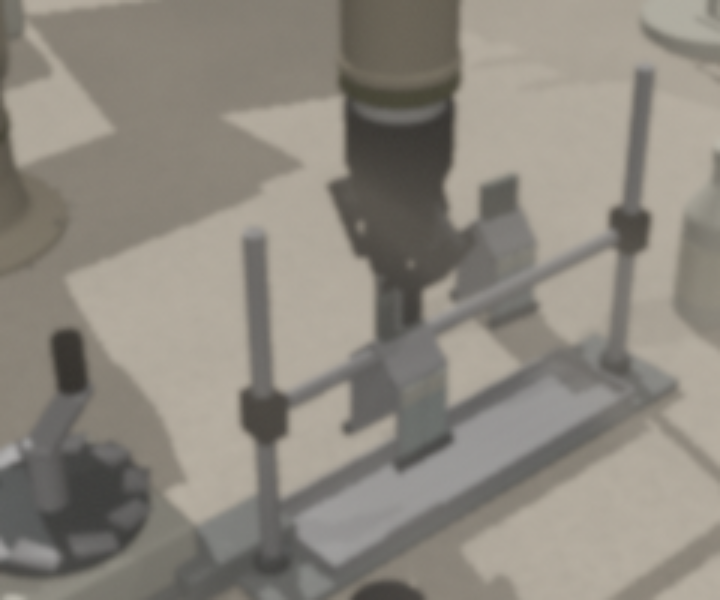

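It sits astride the bar at (400,390). I'll lower it a little, release it and go over carrier 1.

Call:
carry_out(
  motion=[
    [0, [0, 0, -3], 0],
    [0, [0, 0, -3], 0],
    [0.3, [0, 0, -3], 0],
    [0.3, [0, 0, -3], 0],
    [0.6, [0, 0, -3], 0],
    [0.6, [0, 0, -3], 0],
    [0.6, [0, 0, 30], 0],
    [0.8, [0, 0, 70], 0],
    [1, [-37, 65, 70], -0.02],
    [1, [-75, 130, 70], -0.04],
    [1, [-112, 195, 70], -0.06],
    [1, [-150, 261, 70], -0.09],
    [1, [-150, 261, 70], -0.09],
    [1, [-150, 261, 70], -0.09],
    [1, [-150, 261, 70], -0.09],
    [1, [-150, 261, 70], -0.09],
  ],
)

```text
time_s: 19.0
ee_pos: [0.4758, 0.3122, 0.2533]
eef_rot: [0.737, 0.676, 0.0, -0.0]
ft_force: [0.4, -0.1, -0.1]
gripper_width: 1.002
grip_force: 0.0
```

Run:
```python
from m import *
for n in("top","scene"):
    im,W,d=cam(n); cl(W,.127,.137,(.3,.58,.15,.45),n+"tab",4); cl(W,.185,.2,(.58,.68,-.05,.28),n+" hung",3); cl(W,.07,.14,(.3,.58,.15,.45),n+" c",20);cl(W,.165,.185,(.3,.58,-.4,-.1),n+" knob",4)
cv2.imwrite(f"pics/5.png",cv2.resize(im[100:300,160:400],None,fx=3,fy=3)); print(robot.sense()["ee_pos"])
```

```text
toptab n 68 px [170 250  17   6] med [0.4749 0.3106 0.1332] mid [0.4749 0.3115 0.1324] ext [0.012 0.038 0.009] ang 83.1
top hung n 80 px [278 186  17   6] med [0.6247 0.0514 0.1957] mid [0.6262 0.0514 0.1922] ext [0.011 0.038 0.014] ang 88.8
top c n 449 px [170 241  25  25] med [0.4745 0.3104 0.088 ] mid [0.4747 0.3126 0.1037] ext [0.061 0.055 0.067] ang 169.8
top knob n 89 px [363 245  11  10] med [ 0.4892 -0.1411  0.1775] mid [ 0.4884 -0.1417  0.1741] ext [0.021 0.023 0.017] ang 70.1
scenetab n 34 px [321 158  13   6] med [0.4777 0.3103 0.1303] mid [0.4781 0.3116 0.1306] ext [0.015 0.038 0.007] ang 84.1
scene hung n 94 px [285 195  16  11] med [0.6309 0.0481 0.1923] mid [0.6288 0.0487 0.1906] ext [0.011 0.04  0.011] ang 89.5
scene c n 390 px [313 158  26  29] med [0.4826 0.3065 0.0925] mid [0.4786 0.3084 0.1021] ext [0.059 0.053 0.064] ang 70.9
scene knob n 93 px [177 210  12  10] med [ 0.4937 -0.1464  0.1736] mid [ 0.4907 -0.1431  0.1713] ext [0.026 0.025 0.012] ang -159.5
[0.47733317 0.30974298 0.2530159 ]
```

View pics/5.png

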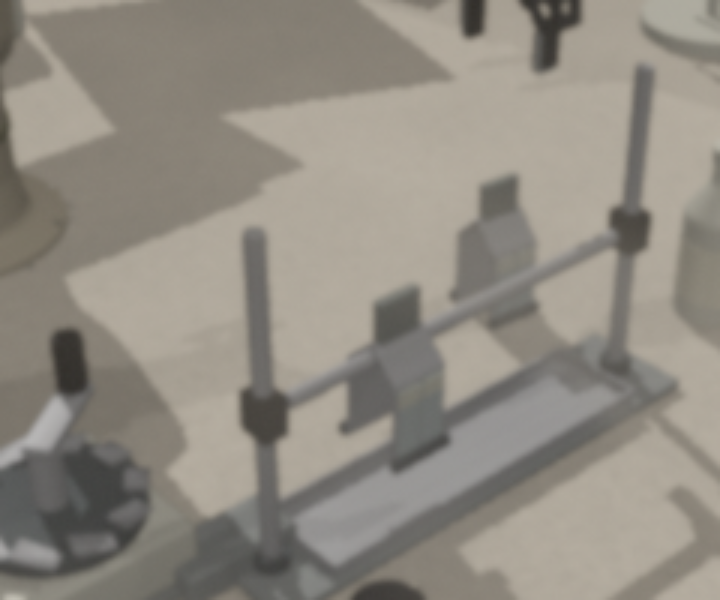

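The carrier hangs at (395,380) and carrier 1 hasn't moved. I'll grasp it and lift it.

Call:
carry_out(
  motion=[
    [1, [0, 0, -50], 0],
    [1, [0, 0, -100], 0],
    [1, [0, 0, -128], 0],
    [1, [0, 0, -135], 0],
    [1, [0, 0, -135], 0],
    [0, [0, 0, -135], 0],
    [0, [0, 0, -135], 0],
    [0, [0, 0, -135], 0],
    [0, [0, 0, -135], 0],
    [0, [0, 0, -135], 0],
    [0, [0, 0, -135], 0],
    [0, [0, 0, -135], 0],
    [0, [0, 0, -135], 0],
    [0, [0, 0, -90], 0],
    [0, [0, 0, -40], 0],
    [0, [0, 0, 10], 0],
    [0, [0, 0, 51], 0],
    [0, [0, 0, 51], 0.09],
    [0, [0, 0, 51], 0.09],
  ],
)

```text
time_s: 21.0
ee_pos: [0.4768, 0.3108, 0.3053]
eef_rot: [0.707, 0.707, 0.001, 0.0]
ft_force: [-0.2, -0.4, -1.5]
gripper_width: 0.105
grip_force: 60.7
```

Run:
```python
from m import *
im,W,d=cam("scene"); cl(W,.16,.31,(.38,.55,.22,.4),"c",20); cl(W,.185,.2,(.58,.68,-.05,.28)," hung",3)
```

```text
c n 1115 px [312  97  33  53] med [0.4917 0.3057 0.2366] mid [0.4807 0.31   0.2456] ext [0.072 0.058 0.129] ang -176.5
 hung n 92 px [285 195  16  11] med [0.6305 0.0479 0.1924] mid [0.6293 0.0502 0.1915] ext [0.014 0.041 0.013] ang 90.1
```

Call:
carry_out(
  motion=[
    [0, [37, -28, 0], 0],
    [0, [75, -56, 0], 0],
    [0, [112, -84, 0], 0],
    [0, [150, -111, 0], 0],
    [0, [150, -111, 0], 0],
    [0, [150, -111, 0], 0],
    [0, [150, -111, 0], 0],
    [0, [150, -111, -30], 0],
    [0, [150, -111, -60], 0],
    [0, [150, -111, -85], 0],
    [0, [150, -111, -105], 0],
    [0, [150, -111, -115], 0],
    [0, [150, -111, -121], 0],
    [0, [150, -111, -124], 0],
    [0, [150, -111, -124], 0],
  ],
)

```text
time_s: 22.55
ee_pos: [0.6262, 0.2006, 0.1813]
eef_rot: [0.707, 0.707, 0.0, -0.0]
ft_force: [-3.4, 1.7, 0.3]
gripper_width: 0.104
grip_force: 61.0
```

Run:
```python
from m import *
im,W,d=cam("scene")
cv2.imwrite(f"pics/6.png",cv2.resize(im[100:300,160:400],None,fx=3,fy=3)); cl(W,.185,.2,(.58,.68,-.05,.1)," hung",3)
```

```text
hung n 94 px [285 195  16  12] med [0.6306 0.0481 0.192 ] mid [0.629  0.0491 0.1907] ext [0.011 0.04  0.011] ang 88.6
```

View pics/6.png

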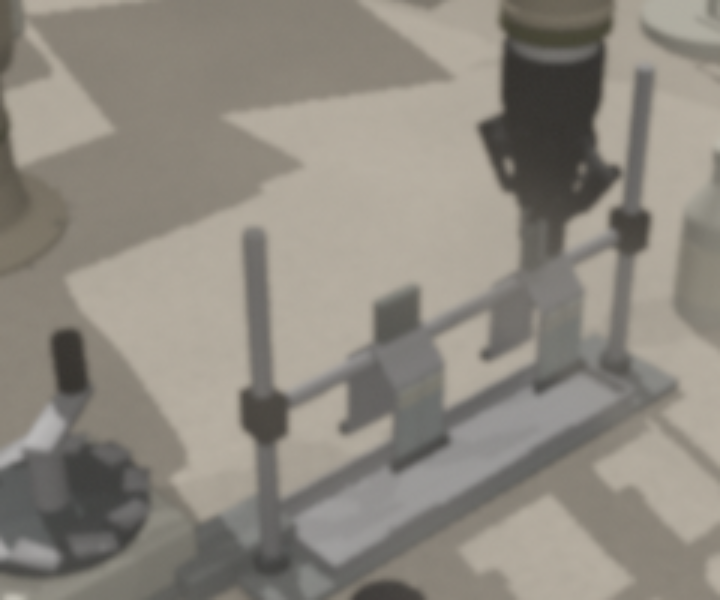

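Both carriers are astride the rail, at (395,380) and (535,320). I'll release this one, back off toward the robot and go over to the knob.

Call:
carry_out(
  motion=[
    [0.3, [0, 0, 0], 0],
    [0.3, [0, 0, 0], 0],
    [0.6, [0, 0, 0], 0],
    [0.6, [0, 0, 0], 0],
    [0.6, [0, 0, 40], 0],
    [0.6, [0, 0, 80], 0],
    [0.6, [-50, 0, 80], 0],
    [0.6, [-100, -20, 80], 0],
    [0.6, [-137, -50, 80], 0],
    [0.6, [-137, -100, 80], 0],
    [0.6, [-137, -150, 80], 0],
    [0.6, [-137, -200, 80], 0],
    [0.6, [-137, -250, 80], 0],
    [0.6, [-137, -300, 80], 0],
    [0.6, [-137, -342, 80], 0],
    [0.6, [-137, -342, 80], 0],
    [0.6, [-137, -342, 80], 0],
    [0.6, [-137, -342, 80], 0],
    [0.6, [-137, -342, 80], 0],
  ],
)

```text
time_s: 24.5
ee_pos: [0.4899, -0.1405, 0.2605]
eef_rot: [0.706, 0.708, 0.0, 0.0]
ft_force: [0.8, -0.0, 0.7]
gripper_width: 0.601
grip_force: 0.0
```

Run:
```python
from m import *
for n in("top","scene"):
    im,W,d=cam(n); cl(W,.185,.2,(.58,.68,-.05,.28),n+" hung",3);cl(W,.165,.185,(.3,.58,-.4,-.1),n+" knob",4); cl(W,.09,.125,(.4,.54,-.4,-.27),n+" pawl",4)
cv2.imwrite(f"pics/7.png",cv2.resize(im[100:300,160:400],None,fx=3,fy=3)); print(robot.sense()["ee_pos"])
f0=2.235
print([[int(round(60*(np.cos(f0+t)-np.cos(f0)))),int(round(60*(np.sin(f0+t)-np.sin(f0))))] for t in np.arange(1,27)*.2])
```

```text
top hung n 83 px [213 186  18   5] med [0.6247 0.2004 0.1953] mid [0.6254 0.2018 0.1921] ext [0.01  0.04  0.013] ang 89.9
top hung n 82 px [278 186  17   6] med [0.6247 0.0514 0.1954] mid [0.6261 0.0514 0.1919] ext [0.01  0.038 0.014] ang 88.9
top knob n 83 px [363 245  10  10] med [ 0.4872 -0.1391  0.1772] mid [ 0.4884 -0.1404  0.1734] ext [0.021 0.02  0.016] ang -173.9
scene hung n 76 px [334 172  14  10] med [0.6304 0.1966 0.1924] mid [0.6283 0.1997 0.1909] ext [0.011 0.04  0.012] ang 89.8
scene hung n 92 px [285 195  16  11] med [0.6307 0.0481 0.1918] mid [0.6288 0.0487 0.1906] ext [0.011 0.041 0.011] ang 88.5
scene knob n 90 px [177 210  11  10] med [ 0.4949 -0.1456  0.1743] mid [ 0.4923 -0.1427  0.1716] ext [0.025 0.025 0.012] ang 170.7
scene pawl n 131 px [119 270  23  14] med [ 0.5145 -0.2932  0.0973] mid [ 0.5125 -0.2936  0.0966] ext [0.015 0.047 0.013] ang 89.9
[ 0.48984164 -0.14081035  0.26041632]
[[-9, -8], [-15, -18], [-20, -29], [-23, -41], [-23, -53], [-20, -65], [-16, -76], [-9, -86], [-1, -94], [9, -101], [21, -105], [32, -107], [44, -107], [56, -104], [67, -99], [77, -92], [85, -83], [91, -73], [95, -62], [97, -50], [96, -38], [93, -27], [88, -16], [81, -6], [72, 2], [61, 8]]
```

View pics/7.png

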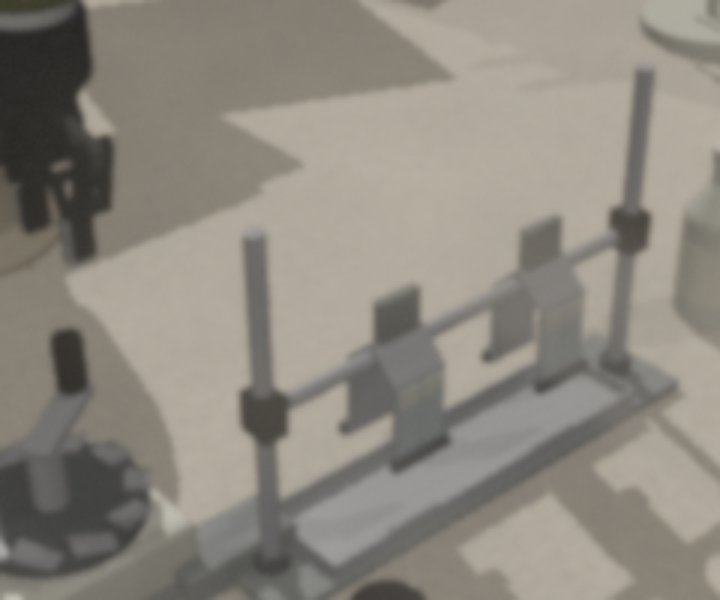

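Both carriers hang well (tabs at (397,310) and (540,245)). Next I'll grip the knob.

Call:
carry_out(
  motion=[
    [0.6, [0, 0, -45], 0],
    [0.6, [0, 0, -85], 0],
    [0.6, [0, 0, -107], 0],
    [0.6, [0, 0, -107], 0],
    [0.6, [0, 0, -107], 0],
    [0, [0, 0, -107], 0],
    [0, [0, 0, -107], 0],
    [0, [0, 0, -107], 0],
    [0, [0, 0, -107], 0],
    [0, [0, 0, -107], 0],
    [0, [0, 0, -107], 0],
  ],
)

```text
time_s: 25.7
ee_pos: [0.4876, -0.1424, 0.1546]
eef_rot: [0.707, 0.707, -0.001, -0.0]
ft_force: [-8.1, 0.8, 12.4]
gripper_width: 0.266
grip_force: 58.1
```

Call:
carry_out(
  motion=[
    [0, [-9, -8, 0], 0],
    [0, [-15, -18, 0], 0],
    [0, [-20, -29, 0], 0],
    [0, [-23, -41, 0], 0],
    [0, [-23, -53, 0], 0],
    [0, [-20, -65, 0], 0],
    [0, [-16, -76, 0], 0],
    [0, [-9, -86, 0], 0],
    [0, [-1, -94, 0], 0],
    [0, [9, -101, 0], 0],
  ],
)

```text
time_s: 26.7
ee_pos: [0.4958, -0.2444, 0.1546]
eef_rot: [0.708, 0.706, -0.002, -0.001]
ft_force: [-7.9, 3.2, 9.6]
gripper_width: 0.264
grip_force: 60.1
```

Call:
carry_out(
  motion=[
    [0, [12, -4, 0], 0],
    [0, [23, -6, 0], 0],
    [0, [35, -6, 0], 0],
    [0, [47, -3, 0], 0],
    [0, [58, 2, 0], 0],
    [0, [68, 9, 0], 0],
    [0, [76, 18, 0], 0],
    [0, [82, 28, 0], 0],
    [0, [86, 39, 0], 0],
    [0, [88, 51, 0], 0],
    [0, [87, 63, 0], 0],
    [0, [84, 74, 0], 0],
    [0, [79, 85, 0], 0],
    [0, [72, 95, 0], 0],
    [0, [63, 103, 0], 0],
    [0, [56, 107, 0], 0],
    [0, [56, 107, 0], 0],
    [0, [56, 107, 0], 0],
  ],
)

```text
time_s: 28.5
ee_pos: [0.5537, -0.139, 0.1547]
eef_rot: [0.708, 0.706, -0.001, 0.001]
ft_force: [-4.0, -8.0, 4.4]
gripper_width: 0.266
grip_force: 59.3
```

Call:
carry_out(
  motion=[
    [0, [0, 0, 0], 0],
    [0.6, [0, 0, 0], 0],
    [0.6, [0, 0, 0], 0],
    [0.6, [0, 0, 0], 0],
    [0.6, [0, 0, 45], 0],
    [0.6, [0, 0, 90], 0],
    [0.6, [0, 0, 130], 0],
    [0.6, [-50, 0, 130], 0],
    [0.6, [-90, -50, 130], 0],
    [0.6, [-100, -100, 130], 0],
    [0.6, [-100, -150, 130], 0],
    [0.6, [-100, -150, 130], 0],
    [0.6, [-100, -150, 130], 0],
    [0.6, [-100, -150, 130], 0],
  ],
)

```text
time_s: 29.9
ee_pos: [0.455, -0.285, 0.2832]
eef_rot: [0.707, 0.707, 0.0, -0.0]
ft_force: [0.4, 0.7, 0.1]
gripper_width: 0.6
grip_force: 0.0
```

Run:
```python
from m import *
for n in("top","scene"):
    im,W,d=cam(n); cl(W,.28,.31,(.58,.68,-.03,.28),n+" hung",3);cl(W,.165,.185,(.3,.6,-.4,-.1),n+" knob",4); cl(W,.09,.125,(.4,.54,-.4,-.27),n+" pawl",4)
cv2.imwrite("pics/8.png",cv2.resize(im[80:340,80:420],None,fx=2.2,fy=2.2))
```

```text
top hung n 114 px [205 177  20   6] med [0.6248 0.2003 0.2975] mid [0.6252 0.2015 0.2923] ext [0.009 0.039 0.02 ] ang 89.9
top hung n 114 px [278 178  19   6] med [0.6243 0.0512 0.2976] mid [0.6255 0.0509 0.2925] ext [0.009 0.038 0.019] ang 90.5
top knob n 87 px [361 217  11  10] med [ 0.5547 -0.1375  0.1773] mid [ 0.5538 -0.1386  0.1737] ext [0.021 0.023 0.017] ang 110.3
top pawl n 73 px [413 241  17   5] med [ 0.5087 -0.2925  0.1027] mid [ 0.5089 -0.291   0.1018] ext [0.01  0.041 0.011] ang 88.4
scene hung n 128 px [336 131  15  13] med [0.6304 0.1982 0.29  ] mid [0.6278 0.2006 0.2892] ext [0.016 0.044 0.018] ang 86.9
scene hung n 151 px [284 153  18  14] med [0.6309 0.0465 0.2908] mid [0.6283 0.0493 0.2889] ext [0.014 0.04  0.018] ang 88.3
scene knob n 99 px [195 222  12  11] med [ 0.5604 -0.1434  0.174 ] mid [ 0.5563 -0.1411  0.1713] ext [0.025 0.022 0.012] ang 168.4
scene pawl n 135 px [119 269  23  14] med [ 0.5141 -0.2939  0.0983] mid [ 0.513  -0.2932  0.0973] ext [0.014 0.046 0.013] ang 90.0
```

View pics/8.png

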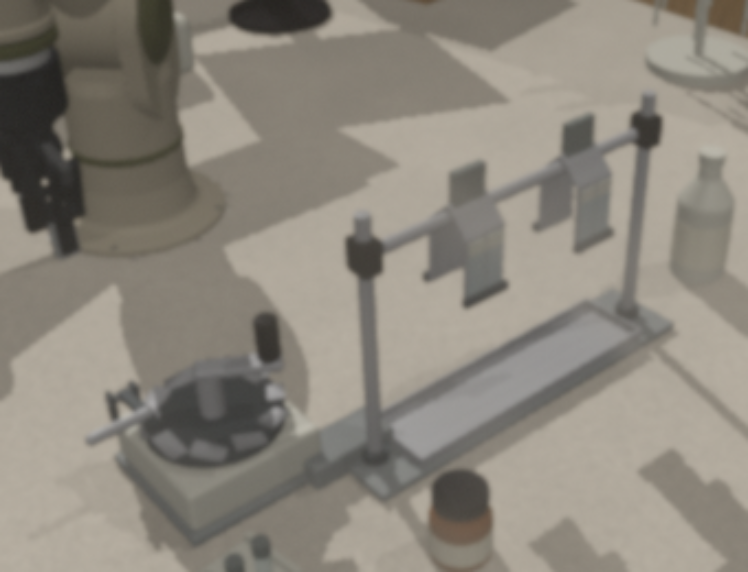

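The rail is at the top with both carriers hanging, at (468,235) and (575,180). The pawl is in (bar at (120,428)) and the arm is clear, so I'll hand in.

```bash
python3 -c "
from plant import robot
print(robot.sign_off())"
```

```text
the job is handed in; nothing more can be done
None
```

The job is handed in at about 30 s on the robot's clock: both carriers present hang on the rail at the top (crank about 5.17 rad), the pawl is on the teeth, and the bottle, jar and tube rack were not touched; the hand-in call gave no verdict.

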